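# Put the sockets back on the rail by size

## Task

Put the four loose sockets back on the red socket rail in order of size, one over each peg: the smallest on the peg next to the bow handle, each following one larger, the largest at the plain end. Keep them drive end down as they stand now, and leave each one sitting fully down on its clip.

Things in the scene. Friction and masses are not known exactly. Their poses are not given: they have to be found in the camera images.
- socket_22: The smallest of four loose bright steel sockets, standing drive end down. 58 mm tall; the round upper end has a 38 mm outside diameter (from 34 mm above the underside to the top) and a 22 mm hexagon recess; the drive end is 50 mm in diameter over the lowest 28 mm, with a 25.4 mm square hole through its underside into the recess. Origin: centre of the underside; z up along the axis.
- socket_29: The second smallest of four loose bright steel sockets, standing drive end down. 62 mm tall; the round upper end has a 47 mm outside diameter (from 34 mm above the underside to the top) and a 29 mm hexagon recess; the drive end is 50 mm in diameter over the lowest 28 mm, with a 25.4 mm square hole through its underside into the recess. Origin: centre of the underside; z up along the axis.
- socket_37: The second largest of four loose bright steel sockets, standing drive end down. 68 mm tall; the round upper end has a 56 mm outside diameter (from 34 mm above the underside to the top) and a 37 mm hexagon recess; the drive end is 54 mm in diameter over the lowest 28 mm, with a 25.4 mm square hole through its underside into the recess. Origin: centre of the underside; z up along the axis.
- socket_45: The largest of four loose bright steel sockets, standing drive end down. 74 mm tall; the round upper end has a 65 mm outside diameter (from 34 mm above the underside to the top) and a 45 mm hexagon recess; the drive end is 54 mm in diameter over the lowest 28 mm, with a 25.4 mm square hole through its underside into the recess. Origin: centre of the underside; z up along the axis.
- peg_a: One of four identical clips on the fixed red rail (letters in no order, 86 to 102 mm apart): a black plate 46 x 44 x 6 mm with an upright 10 mm round steel peg, domed, 28 mm above the plate. Fits any socket. Origin: centre of the plate's underside, 14 mm above the bench; sockets rest 6 mm above it, the peg's top is 34 mm above it. z up, y along the rail, x across it.
- peg_b: One of four identical clips on the fixed red rail (letters in no order, 86 to 102 mm apart): a black plate 46 x 44 x 6 mm with an upright 10 mm round steel peg, domed, 28 mm above the plate. Fits any socket. Origin: centre of the plate's underside, 14 mm above the bench; sockets rest 6 mm above it, the peg's top is 34 mm above it. z up, y along the rail, x across it.
- peg_c: One of four identical clips on the fixed red rail (letters in no order, 86 to 102 mm apart): a black plate 46 x 44 x 6 mm with an upright 10 mm round steel peg, domed, 28 mm above the plate. Fits any socket. Origin: centre of the plate's underside, 14 mm above the bench; sockets rest 6 mm above it, the peg's top is 34 mm above it. z up, y along the rail, x across it.
- peg_d: One of four identical clips on the fixed red rail (letters in no order, 86 to 102 mm apart): a black plate 46 x 44 x 6 mm with an upright 10 mm round steel peg, domed, 28 mm above the plate. Fits any socket. Origin: centre of the plate's underside, 14 mm above the bench; sockets rest 6 mm above it, the peg's top is 34 mm above it. z up, y along the rail, x across it.
- handle: Upright steel bow, 45 mm wide across the rail, 66 mm tall, black grip, at one end (either end) of the red rail, which is 50 mm wide and 480 mm long; about 70 mm beyond the end peg, in line with all pegs. The other, plain end has only a flat black stop 12 mm high. Origin: centre of its underside, on the rail, 14 mm above the bench; z up.
There are look-alikes about, which are no part of the job. What is shaped like the socket_37 but blue or orange is not meant.

How it is judged (in metres and radians):
At the end, for the whole second after the job is handed in: Each socket rests over a peg, upright within 0.1 rad, axis within 12 mm of the peg's, underside 3 to 9 mm above the clip's underside; counted from the handle they run smallest to largest (70, 164, 258, 352 mm from the handle, each within 24 mm) (horizontal distance between socket_22 and handle between 0.046 and 0.094 m and ((horizontal distance between socket_22 and peg_a below 0.012 m and z of socket_22 in the frame of peg_a between 0.003 and 0.009 m) or (horizontal distance between socket_22 and peg_b below 0.012 m and z of socket_22 in the frame of peg_b between 0.003 and 0.009 m) or (horizontal distance between socket_22 and peg_c below 0.012 m and z of socket_22 in the frame of peg_c between 0.003 and 0.009 m) or (horizontal distance between socket_22 and peg_d below 0.012 m and z of socket_22 in the frame of peg_d between 0.003 and 0.009 m)) and angle between each of socket_22, socket_29, socket_37, socket_45's own z axis and vertical below 0.1 rad and linear speed of each of socket_22, socket_29, socket_37, socket_45 below 0.02 m/s and angular speed of each of socket_22, socket_29, socket_37, socket_45 below 0.2 rad/s and horizontal distance between socket_29 and handle between 0.14 and 0.188 m and ((horizontal distance between socket_29 and peg_a below 0.012 m and z of socket_29 in the frame of peg_a between 0.003 and 0.009 m) or (horizontal distance between socket_29 and peg_b below 0.012 m and z of socket_29 in the frame of peg_b between 0.003 and 0.009 m) or (horizontal distance between socket_29 and peg_c below 0.012 m and z of socket_29 in the frame of peg_c between 0.003 and 0.009 m) or (horizontal distance between socket_29 and peg_d below 0.012 m and z of socket_29 in the frame of peg_d between 0.003 and 0.009 m)) and horizontal distance between socket_37 and handle between 0.234 and 0.282 m and ((horizontal distance between socket_37 and peg_a below 0.012 m and z of socket_37 in the frame of peg_a between 0.003 and 0.009 m) or (horizontal distance between socket_37 and peg_b below 0.012 m and z of socket_37 in the frame of peg_b between 0.003 and 0.009 m) or (horizontal distance between socket_37 and peg_c below 0.012 m and z of socket_37 in the frame of peg_c between 0.003 and 0.009 m) or (horizontal distance between socket_37 and peg_d below 0.012 m and z of socket_37 in the frame of peg_d between 0.003 and 0.009 m)) and horizontal distance between socket_45 and handle between 0.328 and 0.376 m and ((horizontal distance between socket_45 and peg_a below 0.012 m and z of socket_45 in the frame of peg_a between 0.003 and 0.009 m) or (horizontal distance between socket_45 and peg_b below 0.012 m and z of socket_45 in the frame of peg_b between 0.003 and 0.009 m) or (horizontal distance between socket_45 and peg_c below 0.012 m and z of socket_45 in the frame of peg_c between 0.003 and 0.009 m) or (horizontal distance between socket_45 and peg_d below 0.012 m and z of socket_45 in the frame of peg_d between 0.003 and 0.009 m))); the robot touches nothing.
It also fails if it takes over 99 s, if anything falls off the work surface, if the arm or the gripper's body presses on something with over 40 N, if the wrist force passes 120 N, or if a joint passes its speed limit or range.

## Robot

A 6-joint arm with a two-finger parallel gripper is mounted at the origin on the work surface. World frame = base frame: x ahead of the robot, y to its left, z up, the work surface at z = 0. Lengths are in mm, angles in degrees, forces in N, time in s.
With the tool pointing down it reaches from about 250 to 800 mm from the base axis. Payload 8.5 kg.
Tool frame: the origin (TCP) lies at the very end of the fingers, on their centre line; the grasp point (between the pads) lies hold_point_z behind it (hold_point_z is the distance from the TCP to the grasp point, in mm); z points along the fingers, y is the line along which they close (so a half turn about z gives the same grasp; the last joint's range is limited). The gripper opens to 85 mm and grips with 20 to 120 N. Pads are 22 mm wide; open, the fingers measure 114 mm over their backs; the gripper's body (76 mm by 85 mm) begins 54 mm behind the grasp point. The pads swing forward as they close: fully open they stand 13 mm farther back than shut.
Start: joints at [-77.063, 13.648, -0.773, 75.585, 0, 90], TCP at [117.528, -511.631, 231.276] pointing down, gripper open.
Joint ranges: [-152.45, 152.45], [-59.26, 108.67], [-65.41, 83.53], [-104.44, 129.93], [-82.83, 76.93], [-180, 180]. Speed limits (degrees/s): [127.2, 127.2, 159.86, 180, 180, 180].

## Interface

Orientations are given as a 3x3 rotation matrix whose columns are the frame's x, y, z axes.
In Python, from station import * gives the robot as it stands.
- The arm moves only by the tool carry_out, never from a script. Its argument "deltas" is a list of rows, each a list of 7 numbers: the shift along the tool's x, y, z as a fraction of full scale, then the turn, a rotation vector about the tool's x, y, z as a fraction of full scale, then the opening, from 0 (shut) to 1 (fully open). In form: [[x, y, z, rx, ry, rz, gripper], ...]. A call has 1 to 5 rows; each row is the pose to reach, as a shift and turn from the pose commanded when the call began, along the tool's axes at that moment; what a row does not reach only later rows make up. Full scale, the value 1, is 1 m for a shift and 30 degrees for a turn. A row lasts 1/12 s, in which the tool goes at most 41.7 mm and 7.16 degrees, less where a joint would pass 70% of its speed; a pose out of reach is approached as far as the arm can. A call with a number of a shift or a turn outside -1 to 1 is refused whole. A call with a gripper value outside its range is refused whole. The fingers move at their own pace and stop on an object; "force" is the grip in N (left out, the last holds). Time passes only in rows, so rows that repeat a pose let the fingers close. It gives the time, the measured TCP pose, the force, the opening and the grip force at its end, in the units of the state.
- get_state(): the state, without advancing time (a new reading comes with each control period).
- read_camera(name): name is "scene" or "side" or "wrist"; returns a dict with "img" (384x512x3 uint8, red, green, blue), "fx", "fy", "cx", "cy" (pixels), "xyz" and "orientation" of the camera in the world; the wrist camera has in their place "T_tool_cam" (4x4, takes a point from camera to tool coordinates, whose origin is the TCP and whose axes are the flange's). Camera axes: x right, y up, looking along -z (the intrinsics and any distortion apply to the point x, -y, -z); pixel columns grow to the right and rows downward; lengths in mm; the calibration is good to about 2 mm. A picture is of the moment at which its call begins: read the wrist's pose just before it. There is no depth.
- finish_job(): hands the job in; it is judged then, once.
The state is a dict: "time_s": time; "joints": joint angles; "joint_velocities": joint speeds; "tau": joint torques, N m; "eef_pos": TCP position; "tcp_rot": TCP orientation; "ft_force": force on the tool from outside, world axes, zero at the start; "wrist_torque": the same for the moment, N m; "gripper_width": opening from 0.0 (shut) to 1.0 (fully open); "gripper_force": force on a finger pad.
Only numpy, scipy, OpenCV 4.12 (cv2) and the standard library are available. Lean on these libraries where they do the work, as an engineer would, in place of code of your own. Each camera call takes 0.05 s, during which the arm holds its last target. There are 200 camera calls.

## Working session

There is one attempt and no reset: what is moved stays moved. The work goes in short steps, Python scripts to look and compute and a tool call to move; the robot and the scene stay as the last step left them, time stands still between calls to the robot, and variables do not carry over. Pictures are saved under pics/ and viewed, at most 15 in all, crops included, and the job is handed in when it is done.

Besides the shell and the picture viewer there is one more tool, called after ">>>" in YAML: its name, and indented under it one key for each argument. carry_out: Moves the arm, as the interface text tells. Shift numbers are shares of 1 m and turn numbers shares of 30 degrees, none past 1 either way. Its arguments: {"type":"object","properties":{"deltas":{"type":"array","items":{"type":"array","items":{"type":"number"}}},"force":{"type":"number"}},"required":["deltas"]}

```bash
mkdir -p pics; ls
python3 - <<'E'
from station import *
import cv2,numpy as np
s=get_state();print({k:np.round(v,3).tolist() for k,v in s.items()})
for n in("scene","side","wrist"):
    r=read_camera(n);cv2.imwrite(f"pics/{n}0.png",r["img"][:,:,::-1])
    print(n,{k:np.round(v,3).tolist() for k,v in r.items() if k!="img"})
E
```

```text
pics
{'time_s': 0.0, 'joints': [-77.064, 13.68, -0.815, 75.584, -0.001, 90.001], 'joint_velocities': [0.052, -0.057, -0.097, 0.011, -0.017, 0.071], 'tau': [0.001, -53.878, 34.643, 0.018, -0.0, -0.0], 'eef_pos': [117.428, -511.296, 230.697], 'tcp_rot': [[0.975, 0.224, -0.0], [0.224, -0.975, 0.001], [-0.0, -0.001, -1.0]], 'ft_force': [0.098, -0.466, -0.248], 'wrist_torque': [-0.006, -0.007, -0.031], 'gripper_force': 0.0, 'gripper_width': 1.001}
scene {'fx': 354.854, 'fy': 354.854, 'cx': 255.145, 'cy': 190.812, 'xyz': [1014.54, -299.555, 551.243], 'orientation': [[0.501, -0.55, 0.668], [0.865, 0.338, -0.37], [-0.022, 0.764, 0.645]]}
side {'fx': 360.781, 'fy': 360.781, 'cx': 261.176, 'cy': 190.484, 'xyz': [401.883, 560.819, 405.684], 'orientation': [[-0.982, 0.11, -0.157], [-0.191, -0.532, 0.825], [0.007, 0.84, 0.543]]}
wrist {'fx': 286.224, 'fy': 286.224, 'cx': 255.278, 'cy': 195.129, 'T_tool_cam': [[0.0, 0.957, 0.289, 74.876], [1.0, 0.0, -0.001, 1.208], [-0.001, 0.289, -0.957, -144.198], [0.0, 0.0, 0.0, 1.0]]}
```

```bash
python3 -c "
import station;print([n for n in dir(station) if n[0]!='_']);print(getattr(station,'hold_point_z',None))
import cv2,numpy as np
a=[cv2.imread(f'pics/{n}0.png') for n in('scene','side')]
for n,i in zip(('scene','side'),a): cv2.imwrite(f'pics/{n}1.png',cv2.resize(i,(800,600),interpolation=cv2.INTER_CUBIC))
"
```

```text
['PlanningError', 'finish_job', 'get_state', 'hold_point_z', 'read_camera']
18.700000000000003
```

View pics/scene1.png

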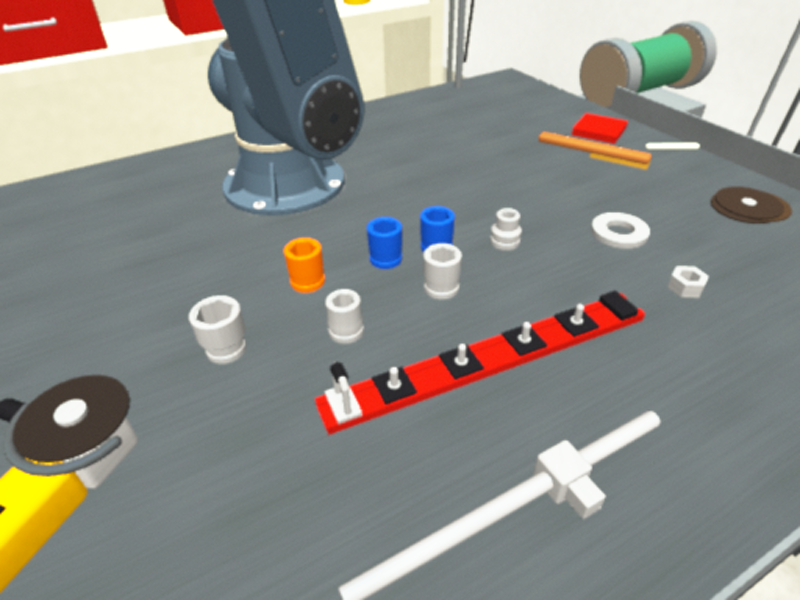

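View pics/side1.png

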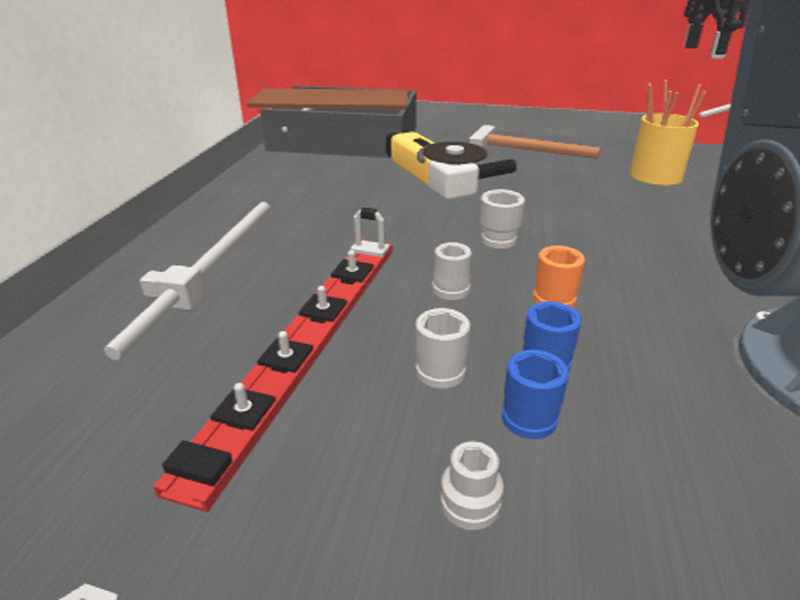

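The scene view shows the handle at the near-left end of the rail (about 342,390). The pegs run (394,370), (462,347), (526,325), (577,308). Socket tops are 45 at (217,311), 29 at (343,299), 37 at (442,254) and 22 at (508,215). In the side view the tops are at (501,200), (453,253), (443,325) and (474,459), and the pegs at (352,254), (322,290), (284,336) and (241,388).

```bash
cat > h.py <<'E'
from station import *
import cv2,numpy as np
def cam(n):
    s=get_state();r=read_camera(n)
    if n=="wrist":
        T=np.eye(4);T[:3,:3]=s["tcp_rot"];T[:3,3]=s["eef_pos"];T=T@np.array(r["T_tool_cam"])
        r["orientation"],r["xyz"]=T[:3,:3],T[:3,3]
    return r
def ray(r,u,v):
    d=np.array(r["orientation"])@[(u-r["cx"])/r["fx"],-(v-r["cy"])/r["fy"],-1]
    return np.array(r["xyz"]),d
def onplane(r,u,v,z):
    o,d=ray(r,u,v);return o+d*(z-o[2])/d[2]
def cross(a,b):
    (o,d),(p,e)=a,b
    t=np.linalg.lstsq(np.c_[d,-e],p-o,rcond=None)[0]
    x,y=o+d*t[0],p+e*t[1];return (x+y)/2,np.linalg.norm(x-y)
E
python3 - <<'E'
from h import *
A,B=cam("scene"),cam("side")
P=dict(s45=((217,311),(501,200),74),s29=((343,299),(453,253),62),s37=((442,254),(443,325),68),s22=((508,215),(474,459),58),
pa=((394,370),(352,254),48),pb=((462,347),(322,290),48),pc=((526,325),(284,336),48),pd=((577,308),(241,388),48))
for k,(a,b,z) in P.items():
    a=np.array(a)*.64;b=np.array(b)*.64
    p,e=cross(ray(A,*a),ray(B,*b))
    print(k,z,p.round(1),round(e,1),onplane(A,*a,z).round(1)[:2],onplane(B,*b,z).round(1)[:2])
E
```

```text
s45 74 [ 413.4 -241.8   70.1] 0.3 [ 418.1 -242.3] [ 413.4 -232.1]
s29 62 [465.3 -83.1  58.1] 0.3 [469.5 -84.9] [464.7 -75.7]
s37 68 [455.   86.5  64.1] 0.4 [459.7  83.5] [454.2  91.7]
s22 58 [407.4 249.8  54.2] 2.2 [413.4 245.6] [406.5 252.2]
pa 48 [601.9 -81.4  41.8] 1.8 [607.9 -83.8] [598.  -71.6]
pb 48 [612.7  13.2  41.6] 1.6 [618.6   9.5] [608.5  22.1]
pc 48 [623.3 109.8  41.6] 1.5 [628.9 105. ] [618.9 117.2]
pd 48 [632.9 193.6  40.2] 0.4 [638.5 185.9] [628.  201.6]
```

>>> carry_out:
  deltas:
    - [0.024,-0.021,0,0,0,0,1]
    - [0.049,-0.041,0,0,0,0,1]
    - [0.073,-0.062,0,0,0,0,1]
    - [0.098,-0.083,0,0,0,0,1]
    - [0.122,-0.103,0,0,0,0,1]
  force: 60

```text
time_s: 0.67
eef_pos: [213.9, -382.5, 231.2]
tcp_rot: [[0.975, 0.223, 0.0], [0.223, -0.975, 0.0], [0.0, -0.0, -1.0]]
ft_force: [0.5, 0.0, 0.3]
gripper_width: 1.003
gripper_force: 0.0
```

>>> carry_out:
  deltas:
    - [0.024,-0.021,0,0,0,0,1]
    - [0.049,-0.041,0,0,0,0,1]
    - [0.073,-0.062,0,0,0,0,1]
    - [0.098,-0.083,0,0,0,0,1]
    - [0.122,-0.103,0,0,0,0,1]

```text
time_s: 1.08
eef_pos: [309.8, -254.7, 231.4]
tcp_rot: [[0.975, 0.224, 0.0], [0.224, -0.975, -0.0], [0.0, 0.0, -1.0]]
ft_force: [0.2, -0.3, -0.5]
gripper_width: 1.005
gripper_force: 0.0
```

>>> carry_out:
  deltas:
    - [0.024,-0.021,0,0,0,0,1]
    - [0.049,-0.041,0,0,0,0,1]
    - [0.073,-0.062,0,0,0,0,1]
    - [0.098,-0.083,0,0,0,0,1]
    - [0.122,-0.103,0,0,0,0,1]

```text
time_s: 1.5
eef_pos: [405.8, -126.9, 231.4]
tcp_rot: [[0.975, 0.224, 0.0], [0.224, -0.975, 0.0], [0.0, 0.0, -1.0]]
ft_force: [0.5, -1.1, 0.2]
gripper_width: 1.002
gripper_force: 0.0
```

>>> carry_out:
  deltas:
    - [0.024,-0.021,0,0,0,0.1,1]
    - [0.049,-0.041,0,0,0,0.2,1]
    - [0.073,-0.062,0,0,0,0.3,1]
    - [0.1,-0.103,0,0,0,0.4,1]
    - [0.1,-0.103,0,0,0,0.431,1]

```text
time_s: 1.92
eef_pos: [481.4, -1.5, 231.0]
tcp_rot: [[1.0, 0.0, 0.001], [0.0, -1.0, 0.002], [0.001, -0.002, -1.0]]
ft_force: [-0.9, -0.0, 0.5]
gripper_width: 1.002
gripper_force: 0.0
```

Run:
```python
from h import *
s=get_state();print({k:np.round(v,2).tolist() for k,v in s.items() if k in("time_s","joints","eef_pos","tcp_rot")})
r=cam("wrist");i=r["img"][:,:,::-1];cv2.imwrite("pics/w1o.png",i);cv2.imwrite("pics/w1.png",cv2.resize(i,(800,600),interpolation=cv2.INTER_CUBIC))
```

```text
{'time_s': 1.92, 'joints': [-0.24, 9.35, -6.38, 74.24, 0.09, 179.76], 'eef_pos': [481.36, -1.48, 230.96], 'tcp_rot': [[1.0, 0.0, 0.0], [0.0, -1.0, 0.0], [0.0, -0.0, -1.0]]}
```

View pics/w1.png

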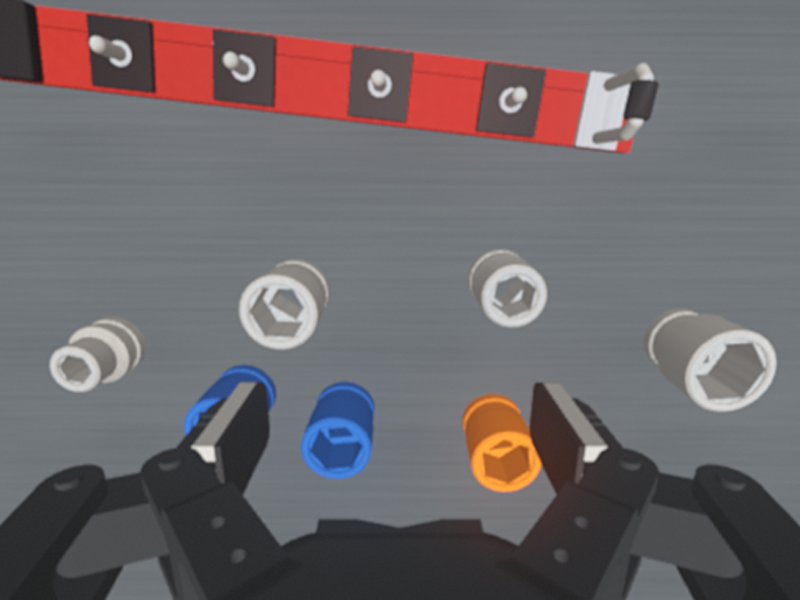

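The wrist view from above shows the four socket rims at (75,370), (279,312), (513,296) and (729,367). The peg feet are at (120,55), (243,68), (380,84) and (511,100), with the handle at the right end. The blue tops are at (210,410) and (337,445), and orange is at (505,459).

Run:
```python
from h import *
r=cam("wrist")
P=dict(s22=(75,370,58),s37=(279,312,68),s29=(513,296,62),s45=(729,367,74),bl1=(210,415,68),bl2=(337,445,68),orng=(505,459,68),
d=(120,55,20),dt=(97,44,48),c=(243,68,20),ct=(231,60,48),b=(380,84,20),bt=(379,76,48),a=(511,100,20),at=(520,95,48))
for k,(u,v,z) in P.items(): print(k,onplane(r,u*.64,v*.64,z).round(1)[:2])
```

```text
s22 [407.2 247.3]
s37 [457.8  82.9]
s29 [468.3 -86.4]
s45 [ 417.8 -245.9]
bl1 [373.9 142.7]
bl2 [347.2  45.4]
orng [334.5 -88.6]
d [633.7 194.7]
dt [633.9 192.9]
c [625.5 108.3]
ct [624.7 106.9]
b [615.3  10.4]
bt [615.4  10. ]
a [604.8 -84.9]
at [604.1 -84.3]
```

>>> carry_out:
  deltas:
    - [-0.003,0.017,0.014,0,0,-0.186,1]
    - [-0.006,0.034,0.028,0,0,-0.372,1]
    - [-0.009,0.051,0.042,0,0,-0.558,1]
    - [-0.012,0.068,0.056,0,0,-0.744,1]
    - [-0.013,0.0845,0.07,0,0,-0.93,1]
  force: 60

```text
time_s: 2.43
eef_pos: [465.2, -92.0, 160.8]
tcp_rot: [[0.882, 0.472, -0.0], [0.472, -0.882, -0.0], [-0.0, 0.0, -1.0]]
ft_force: [0.6, 0.2, -0.2]
gripper_width: 1.002
gripper_force: 0.0
```

>>> carry_out:
  deltas:
    - [0,0,0,0,0,-0.186,1]
    - [0,0,0,0,0,-0.372,1]
    - [0,0,0,0,0,-0.558,1]
    - [0,0,0,0,0,-0.744,1]
    - [0,0,0,0,0,-0.93,1]

```text
time_s: 2.85
eef_pos: [465.7, -91.5, 161.3]
tcp_rot: [[0.559, 0.829, -0.0], [0.829, -0.559, -0.0], [-0.0, -0.0, -1.0]]
ft_force: [-1.0, 0.1, 0.6]
gripper_width: 0.999
gripper_force: 0.0
```

>>> carry_out:
  deltas:
    - [0,0,0,0,0,-0.186,1]
    - [0,0,0,0,0,-0.372,1]
    - [0,0,0,0,0,-0.558,1]
    - [0,0,0,0,0,-0.744,1]
    - [0,0,0,0,0,-0.94,1]

```text
time_s: 3.27
eef_pos: [465.7, -91.4, 161.4]
tcp_rot: [[0.1, 0.995, -0.0], [0.995, -0.1, -0.0], [-0.0, -0.0, -1.0]]
ft_force: [0.2, 0.1, 0.2]
gripper_width: 0.997
gripper_force: 0.0
```

```bash
cat >> h.py <<'E'
def to(x,y,z):
    s=get_state();d=np.array([x,y,z])-s["eef_pos"]
    print("t",s["time_s"],"pos",np.round(s["eef_pos"],1),"tool shift m",(np.array(s["tcp_rot"]).T@d/1000).round(4),"x-axis deg",round(np.degrees(np.arctan2(s["tcp_rot"][1][0],s["tcp_rot"][0][0])),2))
E
python3 - <<'E'
from h import *
to(468,-86,32)
i=cam("wrist")["img"][:,:,::-1];cv2.imwrite("pics/w2.png",i)
E
```

```text
t 3.2667 pos [465.7 -91.4 161.4] tool shift m [0.0056 0.0018 0.1294] x-axis deg 84.25
```

View pics/w2.png

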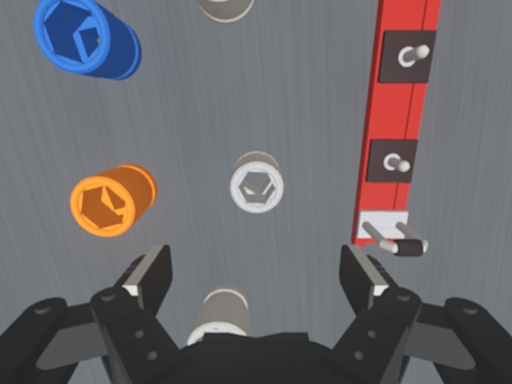

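Socket 29's rim is now at (257,187), close to centred between the fingers. The peg feet are at (392,161) for a and (406,57) for b, and the handle is at lower right.

Run:
```python
from h import *
r=cam("wrist")
for p in((257,187,62),(392,161,20),(406,57,20),(403,166,48),(422,51,48)): print(onplane(r,*p).round(1))
to(468,-86,32)
```

```text
[469.4 -85.2  62. ]
[606.4 -82.3  20. ]
[614.8  12.8  20. ]
[603.6 -81.6  48. ]
[613.7  13.   48. ]
t 3.3667 pos [465.8 -91.2 161.4] tool shift m [0.0055 0.0017 0.1294] x-axis deg 84.08
```

>>> carry_out:
  deltas:
    - [0.006,0.0025,0.025,0,0,0,1]
    - [0.006,0.0025,0.06,0,0,0,1]
    - [0.006,0.0025,0.095,0,0,0,1]
    - [0.006,0.0025,0.12,0,0,0,1]
    - [0.006,0.0025,0.129,0,0,0,1]
  force: 60

```text
time_s: 3.78
eef_pos: [466.9, -84.7, 29.3]
tcp_rot: [[0.108, 0.994, -0.005], [0.994, -0.108, 0.001], [0.0, -0.005, -1.0]]
ft_force: [-1.4, 0.2, 0.7]
gripper_width: 0.998
gripper_force: 0.0
```

>>> carry_out:
  deltas:
    - [0,0,0,0,0,0,0.6]
    - [0,0,0,0,0,0,0.3]
    - [0,0,0,0,0,0,0.3]
    - [0,0,0,0,0,0,0.3]
    - [0,0,0,0,0,0,0.3]
  force: 60

```text
time_s: 4.2
eef_pos: [470.4, -84.9, 34.2]
tcp_rot: [[0.105, 0.994, 0.002], [0.994, -0.105, -0.001], [-0.0, 0.002, -1.0]]
ft_force: [-2.8, -0.8, 5.5]
gripper_width: 0.523
gripper_force: 61.1
```

>>> carry_out:
  deltas:
    - [0,0,0,0,0,0,0.3]
    - [0,0,0,0,0,0,0.3]
    - [0,0,-0.01,0,0,0,0.3]
    - [0,0,-0.03,0,0,0,0.3]
    - [0,0,-0.06,0,0,0,0.3]
  force: 60

```text
time_s: 4.62
eef_pos: [468.2, -84.3, 92.3]
tcp_rot: [[0.105, 0.994, -0.003], [0.994, -0.105, 0.001], [0.0, -0.003, -1.0]]
ft_force: [-0.5, -0.2, -5.4]
gripper_width: 0.523
gripper_force: 62.8
```

>>> carry_out:
  deltas:
    - [0,0,-0.02,0,0,0,0.3]
    - [0,0,-0.045,0,0,0,0.3]
    - [0,0,-0.06,0,0,0,0.3]
    - [0,0,-0.06,0,0,0,0.3]

```text
time_s: 4.95
eef_pos: [471.6, -84.9, 156.4]
tcp_rot: [[0.105, 0.994, 0.007], [0.994, -0.105, -0.001], [-0.0, 0.007, -1.0]]
ft_force: [1.0, -0.4, -4.6]
gripper_width: 0.524
gripper_force: 63.2
```

Run:
```python
from h import *
to(615,12,150);s=get_state();print(s["gripper_width"],s["gripper_force"])
i=cam("wrist")["img"][:,:,::-1];cv2.imwrite("pics/w3.png",i)
```

```text
t 4.95 pos [471.6 -84.9 156.4] tool shift m [0.1114 0.1324 0.0073] x-axis deg 83.99
0.5237540418839952 63.235234916210175
```

View pics/w3.png

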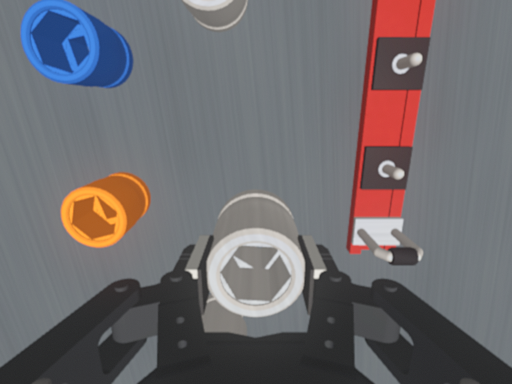

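>>> carry_out:
  deltas:
    - [0.015,0.018,0,0,0,0,0.3]
    - [0.038,0.045,0,0,0,0,0.3]
    - [0.061,0.073,0,0,0,0,0.3]
    - [0.084,0.1,0,0,0,0,0.3]
    - [0.101,0.12,0,0,0,0,0.3]

```text
time_s: 5.42
eef_pos: [601.0, 5.0, 150.8]
tcp_rot: [[0.104, 0.995, -0.001], [0.995, -0.104, 0.0], [0.0, -0.001, -1.0]]
ft_force: [0.5, -0.8, -4.1]
gripper_width: 0.528
gripper_force: 63.3
```

>>> carry_out:
  deltas:
    - [0.008,0.009,0,0,0,0,0.3]
    - [0.01,0.012,0.01,0,0,0,0.3]
    - [0.01,0.012,0.03,0,0,0,0.3]
    - [0.01,0.012,0.05,0,0,0,0.3]
    - [0.01,0.012,0.05,0,0,0,0.3]

```text
time_s: 5.83
eef_pos: [608.6, 11.6, 96.9]
tcp_rot: [[0.105, 0.994, -0.009], [0.995, -0.105, -0.0], [-0.001, -0.009, -1.0]]
ft_force: [-2.5, 0.3, -5.3]
gripper_width: 0.522
gripper_force: 63.3
```

Run:
```python
from h import *
to(615,12,54)
s=get_state();r=cam("wrist");print(onplane(r,255.5,274,s["eef_pos"][2]-33+62)-s["eef_pos"])
i=r["img"][:,:,::-1];cv2.imwrite("pics/w4.png",i)
A=cam("scene")["img"][:,:,::-1];cv2.imwrite("pics/sc2.png",cv2.resize(A[130:330,180:440],(780,600),interpolation=cv2.INTER_CUBIC))
```

```text
t 5.8333 pos [608.6  11.6  96.9] tool shift m [0.0011 0.0067 0.0429] x-axis deg 83.99
[ 1.87188891e+00 -2.71930641e-04  2.90000000e+01]
```

View pics/sc2.png

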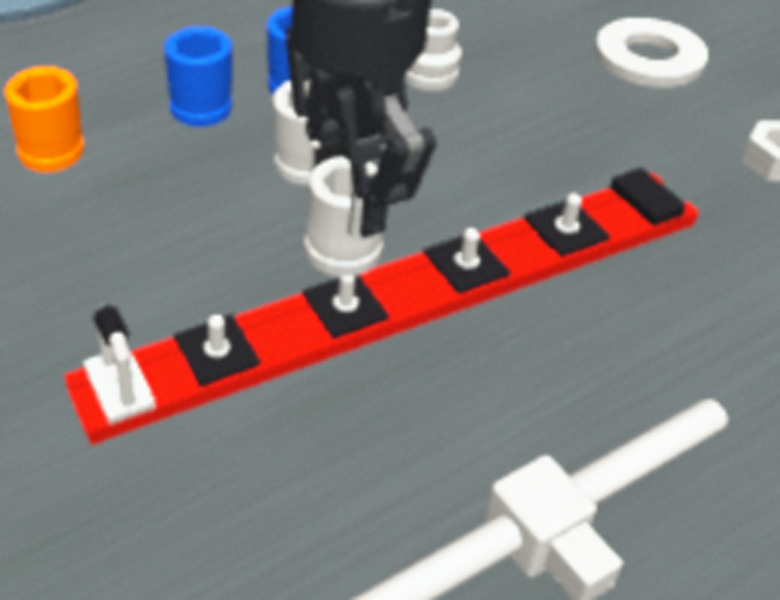

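The socket base at (343,255) stands over the second peg at (345,290). Lowering next.

>>> carry_out:
  deltas:
    - [0,0.0015,0.008,0,0,0,0.3]
    - [0,0.0015,0.018,0,0,0,0.3]
    - [0,0.0015,0.026,0,0,0,0.3]
    - [0,0.0015,0.035,0,0,0,0.3]
    - [0,0.0015,0.042,0,0,0,0.3]

```text
time_s: 6.35
eef_pos: [613.6, 11.9, 59.2]
tcp_rot: [[0.104, 0.995, -0.001], [0.995, -0.104, 0.0], [0.0, -0.001, -1.0]]
ft_force: [-0.3, -0.3, -3.9]
gripper_width: 0.524
gripper_force: 63.6
```

>>> carry_out:
  deltas:
    - [0,0,0.004,0,0,0,0.3]
    - [0,0,0.006,0,0,0,0.3]
    - [0,0,0.0065,0,0,0,0.3]
    - [0,0,0.0065,0,0,0,0.3]

```text
time_s: 6.68
eef_pos: [613.7, 11.9, 54.3]
tcp_rot: [[0.104, 0.995, -0.0], [0.995, -0.104, 0.0], [0.0, -0.0, -1.0]]
ft_force: [-3.1, -0.7, 0.6]
gripper_width: 0.521
gripper_force: 64.1
```

>>> carry_out:
  deltas:
    - [0,0,0,0,0,0,0.7]
    - [0,0,0,0,0,0,1]
    - [0,0,0,0,0,0,1]
    - [0,0,0,0,0,0,1]
    - [0,0,-0.02,0,0,0,1]

```text
time_s: 7.1
eef_pos: [612.0, 11.9, 70.9]
tcp_rot: [[0.104, 0.995, -0.005], [0.995, -0.104, -0.0], [-0.001, -0.005, -1.0]]
ft_force: [-0.2, -0.6, 0.1]
gripper_width: 0.995
gripper_force: 0.0
```

>>> carry_out:
  deltas:
    - [0,0,-0.025,0,0,0,1]
    - [0,0,-0.06,0,0,0,1]
    - [0,0,-0.09,0,0,0,1]
    - [0,0,-0.1,0,0,0,1]

```text
time_s: 7.43
eef_pos: [615.8, 12.0, 178.7]
tcp_rot: [[0.104, 0.995, 0.006], [0.995, -0.104, 0.0], [0.001, 0.006, -1.0]]
ft_force: [0.7, -0.2, 0.0]
gripper_width: 1.001
gripper_force: 0.0
```

>>> carry_out:
  deltas:
    - [0.008,-0.025,0,0,0,0,1]
    - [0.02,-0.06,0,0,0,0,1]
    - [0.032,-0.095,0,0,0,0,1]
    - [0.044,-0.13,0,0,0,0,1]
    - [0.054,-0.155,0,0,0,0,1]

```text
time_s: 7.85
eef_pos: [462.6, 82.3, 173.5]
tcp_rot: [[0.104, 0.995, -0.001], [0.995, -0.104, 0.0], [0.0, -0.001, -1.0]]
ft_force: [0.5, 0.8, -0.2]
gripper_width: 0.998
gripper_force: 0.0
```

>>> carry_out:
  deltas:
    - [0,-0.003,0,0,0,0,1]
    - [0,-0.003,0,0,0,0,1]
    - [0,-0.003,0,0,0,0,1]

```text
time_s: 8.1
eef_pos: [463.1, 82.2, 174.1]
tcp_rot: [[0.104, 0.995, 0.001], [0.995, -0.104, 0.0], [0.0, 0.001, -1.0]]
ft_force: [0.1, 1.1, 0.1]
gripper_width: 1.003
gripper_force: 0.0
```

Run:
```python
from h import *
to(457.5,83,32)
i=cam("wrist")["img"][:,:,::-1];cv2.imwrite("pics/w5.png",i)
```

```text
t 8.1 pos [463.1  82.2 174.1] tool shift m [ 0.0002 -0.0059  0.1421] x-axis deg 84.04
```

View pics/w5.png

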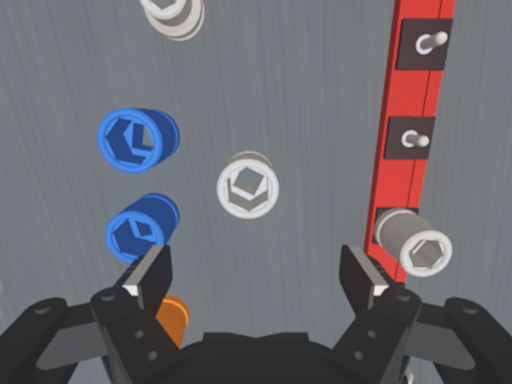

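Socket 29 stands on its clip. Socket 37's rim is at (248,189), and peg feet c and d are at (408,139) and (424,44). The blue sockets are clear of the fingers.

Run:
```python
from h import *
r=cam("wrist")
for p in((248,189,68),(408,139,20),(424,44,20),(420,140,48),(439,38,48)): print(onplane(r,*p).round(1))
to(457.5,83,32)
```

```text
[459.   85.3  68. ]
[626.  107.8  20. ]
[636.6 195.2  20. ]
[622.8 110.1  48. ]
[633.5 194.7  48. ]
t 8.2 pos [463.6  81.9 173.8] tool shift m [ 0.0005 -0.0063  0.1418] x-axis deg 83.98
```

>>> carry_out:
  deltas:
    - [0.002,-0.005,0.025,0,0,0,1]
    - [0.002,-0.005,0.06,0,0,0,1]
    - [0.002,-0.005,0.095,0,0,0,1]
    - [0.002,-0.005,0.128,0,0,0,1]
    - [0.002,-0.005,0.142,0,0,0,1]
  force: 60

```text
time_s: 8.62
eef_pos: [456.4, 83.8, 27.9]
tcp_rot: [[0.105, 0.994, -0.004], [0.994, -0.105, -0.001], [-0.001, -0.004, -1.0]]
ft_force: [0.1, 0.4, -0.6]
gripper_width: 0.997
gripper_force: 0.0
```

>>> carry_out:
  deltas:
    - [0,0,0,0,0,0,0.7]
    - [0,0,0,0,0,0,0.4]
    - [0,0,0,0,0,0,0.4]
    - [0,0,0,0,0,0,0.4]
    - [0,0,0,0,0,0,0.4]
  force: 60

```text
time_s: 9.03
eef_pos: [458.6, 84.6, 32.7]
tcp_rot: [[0.105, 0.995, 0.002], [0.995, -0.105, 0.0], [0.001, 0.002, -1.0]]
ft_force: [0.5, -0.6, -2.9]
gripper_width: 0.637
gripper_force: 64.7
```

>>> carry_out:
  deltas:
    - [0,0,0,0,0,0,0.4]
    - [0,0,-0.01,0,0,0,0.4]
    - [0,0,-0.03,0,0,0,0.4]
    - [0,0,-0.06,0,0,0,0.4]
    - [0,0,-0.08,0,0,0,0.4]
  force: 60

```text
time_s: 9.45
eef_pos: [457.7, 84.7, 113.7]
tcp_rot: [[0.104, 0.995, 0.001], [0.995, -0.104, 0.0], [0.0, 0.0, -1.0]]
ft_force: [0.7, -0.2, -7.7]
gripper_width: 0.635
gripper_force: 66.3
```

>>> carry_out:
  deltas:
    - [0.003,0.012,-0.015,0,0,0,0.4]
    - [0.01,0.04,-0.02,0,0,0,0.4]
    - [0.018,0.073,-0.02,0,0,0,0.4]
    - [0.026,0.106,-0.02,0,0,0,0.4]
    - [0.034,0.136,-0.02,0,0,0,0.4]

```text
time_s: 9.87
eef_pos: [598.1, 104.4, 132.1]
tcp_rot: [[0.104, 0.995, 0.001], [0.995, -0.104, 0.0], [0.0, 0.001, -1.0]]
ft_force: [0.8, -0.5, -7.3]
gripper_width: 0.641
gripper_force: 66.2
```

>>> carry_out:
  deltas:
    - [0.005,0.02,0,0,0,0,0.4]
    - [0.007,0.0265,0,0,0,0,0.4]
    - [0.007,0.0265,0.02,0,0,0,0.4]
    - [0.007,0.0265,0.03,0,0,0,0.4]
    - [0.007,0.0265,0.03,0,0,0,0.4]

```text
time_s: 10.28
eef_pos: [620.9, 108.0, 98.8]
tcp_rot: [[0.104, 0.995, -0.006], [0.995, -0.104, -0.001], [-0.002, -0.006, -1.0]]
ft_force: [-1.3, 0.0, -8.0]
gripper_width: 0.64
gripper_force: 66.4
```

Run:
```python
from h import *
to(624.5,108.5,54)
i=cam("wrist")["img"][:,:,::-1]
A=cam("scene")["img"][:,:,::-1][130:330,180:440];B=cam("side")["img"][:,:,::-1][130:330,60:320]
cv2.imwrite("pics/x3.png",cv2.resize(np.hstack([A,B]),(800,308)))
```

```text
t 10.2833 pos [620.9 108.   98.8] tool shift m [0.0009 0.0038 0.0447] x-axis deg 84.01
```

View pics/x3.png

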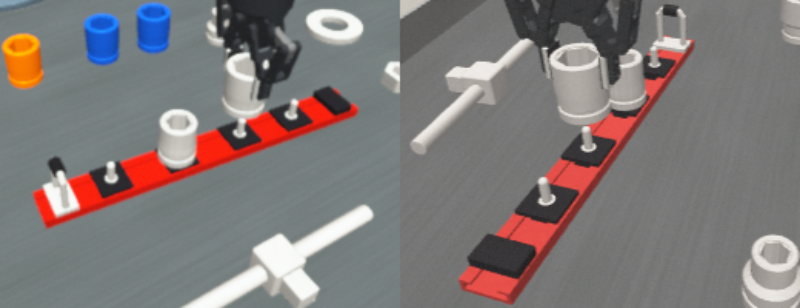

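The left crop shows socket 37 held above the third peg at (240,130), with 29 seated at (177,145). Both crops agree that it is lined up.

>>> carry_out:
  deltas:
    - [0,0,0.008,0,0,0,0.4]
    - [0,0,0.018,0,0,0,0.4]
    - [0,0,0.026,0,0,0,0.4]
    - [0,0,0.035,0,0,0,0.4]
    - [0,0,0.042,0,0,0,0.4]

```text
time_s: 10.85
eef_pos: [623.0, 108.3, 58.4]
tcp_rot: [[0.104, 0.995, -0.001], [0.995, -0.104, -0.0], [-0.0, -0.001, -1.0]]
ft_force: [-0.4, 0.7, -6.9]
gripper_width: 0.643
gripper_force: 66.7
```

>>> carry_out:
  deltas:
    - [0,0,0.003,0,0,0,0.4]
    - [0,0,0.005,0,0,0,0.4]
    - [0,0,0.006,0,0,0,0.4]
    - [0,0,0.006,0,0,0,0.4]

```text
time_s: 11.18
eef_pos: [623.7, 108.4, 53.8]
tcp_rot: [[0.104, 0.995, 0.0], [0.995, -0.104, 0.0], [0.0, 0.0, -1.0]]
ft_force: [0.1, -0.0, -7.3]
gripper_width: 0.642
gripper_force: 66.6
```

>>> carry_out:
  deltas:
    - [0,0,0.002,0,0,0,0.4]
    - [0,0,0.002,0,0,0,0.8]
    - [0,0,0.002,0,0,0,1]
    - [0,0,0.002,0,0,0,1]
    - [0,0,0.002,0,0,0,1]

```text
time_s: 11.6
eef_pos: [624.1, 108.5, 52.5]
tcp_rot: [[0.104, 0.995, 0.001], [0.995, -0.104, 0.0], [0.0, 0.001, -1.0]]
ft_force: [-1.3, 0.5, 0.5]
gripper_width: 1.0
gripper_force: 0.0
```

>>> carry_out:
  deltas:
    - [0,0,-0.02,0,0,0,1]
    - [0,0,-0.055,0,0,0,1]
    - [0,0,-0.09,0,0,0,1]
    - [0,0,-0.11,0,0,0,1]
    - [0,0,-0.12,0,0,0,1]

```text
time_s: 12.02
eef_pos: [625.1, 108.7, 175.7]
tcp_rot: [[0.104, 0.995, 0.005], [0.995, -0.104, 0.001], [0.002, 0.005, -1.0]]
ft_force: [1.1, 0.5, 0.0]
gripper_width: 0.998
gripper_force: 0.0
```

>>> carry_out:
  deltas:
    - [0.01,-0.02,0,0,0,0,1]
    - [0.024,-0.048,0,0,0,0,1]
    - [0.04,-0.079,0,0,0,0,1]
    - [0.055,-0.11,0,0,0,0,1]
    - [0.071,-0.141,0,0,0,0,1]

```text
time_s: 12.43
eef_pos: [489.1, 194.0, 171.0]
tcp_rot: [[0.105, 0.994, -0.001], [0.994, -0.105, -0.0], [-0.0, -0.001, -1.0]]
ft_force: [-0.0, 1.5, 0.8]
gripper_width: 0.997
gripper_force: 0.0
```

>>> carry_out:
  deltas:
    - [0.015,-0.03,0,0,0,0,1]
    - [0.03,-0.06,0,0,0,0,1]
    - [0.04,-0.08,0,0,0,0,1]
    - [0.045,-0.089,0,0,0,0,1]
    - [0.045,-0.089,0,0,0,0,1]

```text
time_s: 12.85
eef_pos: [405.3, 248.6, 171.6]
tcp_rot: [[0.102, 0.995, -0.001], [0.995, -0.102, -0.0], [-0.0, -0.001, -1.0]]
ft_force: [0.2, 0.0, 0.2]
gripper_width: 1.001
gripper_force: 0.0
```

>>> carry_out:
  deltas:
    - [0,0,0,0,0,0,1]
    - [0,0,0,0,0,0,1]

```text
time_s: 13.02
eef_pos: [407.8, 247.5, 171.6]
tcp_rot: [[0.105, 0.994, 0.0], [0.994, -0.105, -0.0], [-0.0, 0.0, -1.0]]
ft_force: [0.6, 0.1, -0.6]
gripper_width: 1.0
gripper_force: 0.0
```

Run:
```python
from h import *
to(407,248,33)
r=cam("wrist");i=r["img"][:,:,::-1];cv2.imwrite("pics/w6.png",i)
to(407,248,33)
```

```text
t 13.0167 pos [407.8 247.5 171.6] tool shift m [ 0.0004 -0.0009  0.1386] x-axis deg 83.99
t 13.0667 pos [408.  247.4 171.6] tool shift m [ 0.0005 -0.001   0.1386] x-axis deg 83.95
```

View pics/w6.png

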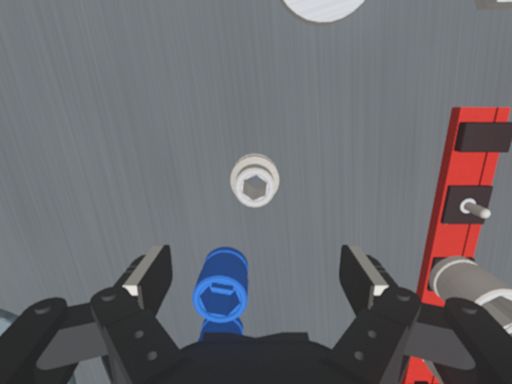

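Socket 22's rim is at (255,186), centred between the fingers, with the blue one well below. Sockets 37 and 29 stay put on the rail.

Run:
```python
from h import *
r=cam("wrist");p=onplane(r,255,186,58);print(p);to(p[0],p[1],33)
```

```text
[409.74091178 250.78851505  58.        ]
t 13.1167 pos [407.9 247.3 171.6] tool shift m [0.0037 0.0015 0.1386] x-axis deg 83.93
```

>>> carry_out:
  deltas:
    - [0.003,0.001,0.025,0,0,0,1]
    - [0.003,0.001,0.06,0,0,0,1]
    - [0.003,0.001,0.095,0,0,0,1]
    - [0.003,0.001,0.126,0,0,0,1]
    - [0.003,0.001,0.1385,0,0,0,1]
  force: 60

```text
time_s: 13.53
eef_pos: [407.0, 248.9, 29.6]
tcp_rot: [[0.106, 0.994, -0.004], [0.994, -0.106, -0.002], [-0.003, -0.004, -1.0]]
ft_force: [-1.8, 0.2, 0.2]
gripper_width: 0.999
gripper_force: 0.0
```

>>> carry_out:
  deltas:
    - [0,0,0,0,0,0,0.6]
    - [0,0,0,0,0,0,0.2]
    - [0,0,0,0,0,0,0.2]
    - [0,0,0,0,0,0,0.2]
    - [0,0,0,0,0,0,0.2]
  force: 60

```text
time_s: 13.95
eef_pos: [409.3, 251.2, 35.0]
tcp_rot: [[0.105, 0.995, 0.002], [0.995, -0.105, 0.002], [0.002, 0.002, -1.0]]
ft_force: [-0.5, -0.1, 4.9]
gripper_width: 0.421
gripper_force: 59.5
```

>>> carry_out:
  deltas:
    - [0,0,0,0,0,0,0.2]
    - [0,0,0,0,0,0,0.2]
    - [0,0,-0.015,0,0,0,0.2]
    - [0,0,-0.045,0,0,0,0.2]
    - [0,0,-0.08,0,0,0,0.2]
  force: 60

```text
time_s: 14.37
eef_pos: [407.0, 249.9, 113.7]
tcp_rot: [[0.104, 0.995, -0.003], [0.995, -0.104, -0.002], [-0.002, -0.002, -1.0]]
ft_force: [0.7, 1.1, -4.3]
gripper_width: 0.422
gripper_force: 61.5
```

>>> carry_out:
  deltas:
    - [0,0,-0.03,0,0,0,0.2]
    - [0,0,-0.06,0,0,0,0.2]
    - [0,0,-0.075,0,0,0,0.2]
    - [0,0,-0.08,0,0,0,0.2]

```text
time_s: 14.7
eef_pos: [409.5, 251.4, 197.0]
tcp_rot: [[0.104, 0.995, 0.005], [0.995, -0.104, 0.003], [0.004, 0.005, -1.0]]
ft_force: [0.2, -0.8, -4.8]
gripper_width: 0.42
gripper_force: 61.6
```

Run:
```python
from h import *
to(604.5,-83,54)
i=cam("wrist")["img"][:,:,::-1];cv2.imwrite("pics/w7.png",i[150:,100:420])
```

```text
t 14.7 pos [409.5 251.4 197. ] tool shift m [-0.3127  0.2282  0.1429] x-axis deg 84.0
```

View pics/w7.png

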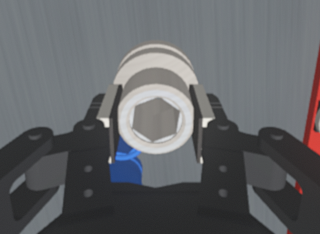

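Socket 22 is held straight by its upper end, with the rim at crop (157,117).

>>> carry_out:
  deltas:
    - [-0.015,0.011,0,0,0,0,0.2]
    - [-0.04,0.029,0,0,0,0,0.2]
    - [-0.065,0.048,0,0,0,0,0.2]
    - [-0.09,0.066,0,0,0,0,0.2]
    - [-0.115,0.0845,0,0,0,0,0.2]

```text
time_s: 15.17
eef_pos: [479.9, 126.1, 192.0]
tcp_rot: [[0.104, 0.995, -0.002], [0.995, -0.104, -0.0], [-0.001, -0.002, -1.0]]
ft_force: [0.4, 1.2, -5.0]
gripper_width: 0.417
gripper_force: 61.6
```

>>> carry_out:
  deltas:
    - [-0.025,0.0184,0,0,0,0,0.2]
    - [-0.05,0.0367,0,0,0,0,0.2]
    - [-0.075,0.0551,0,0,0,0,0.2]
    - [-0.1,0.0735,0,0,0,0,0.2]
    - [-0.125,0.0918,0,0,0,0,0.2]

```text
time_s: 15.58
eef_pos: [558.3, -7.9, 191.7]
tcp_rot: [[0.105, 0.995, -0.002], [0.995, -0.105, 0.0], [-0.0, -0.002, -1.0]]
ft_force: [0.9, 0.6, -3.7]
gripper_width: 0.415
gripper_force: 61.6
```

>>> carry_out:
  deltas:
    - [-0.023,0.017,0,0,0,0,0.2]
    - [-0.043,0.032,0,0,0,0,0.2]
    - [-0.06,0.044,0,0,0,0,0.2]
    - [-0.07,0.051,0,0,0,0,0.2]
    - [-0.071,0.052,0,0,0,0,0.2]

```text
time_s: 16.0
eef_pos: [603.1, -84.3, 191.6]
tcp_rot: [[0.106, 0.994, -0.002], [0.994, -0.106, -0.0], [-0.0, -0.002, -1.0]]
ft_force: [0.2, 0.1, -3.6]
gripper_width: 0.418
gripper_force: 61.6
```

>>> carry_out:
  deltas:
    - [0,0,0.02,0,0,0,0.2]
    - [0,0,0.05,0,0,0,0.2]
    - [0,0,0.08,0,0,0,0.2]
    - [0,0,0.09,0,0,0,0.2]
    - [0,0,0.093,0,0,0,0.2]

```text
time_s: 16.42
eef_pos: [600.5, -81.3, 97.7]
tcp_rot: [[0.104, 0.995, -0.005], [0.995, -0.104, 0.001], [0.001, -0.006, -1.0]]
ft_force: [-0.4, -1.1, -4.1]
gripper_width: 0.418
gripper_force: 61.7
```

>>> carry_out:
  deltas:
    - [0,0,0,0,0,0,0.2]
    - [0,0,0,0,0,0,0.2]
    - [0,0,0,0,0,0,0.2]

```text
time_s: 16.67
eef_pos: [603.9, -82.4, 102.1]
tcp_rot: [[0.104, 0.995, 0.003], [0.995, -0.104, -0.0], [0.0, 0.003, -1.0]]
ft_force: [-0.3, 0.1, -4.6]
gripper_width: 0.418
gripper_force: 61.7
```

Run:
```python
from h import *
to(604.5,-83,54)
A=cam("scene")["img"][:,:,::-1][130:330,150:410];B=cam("side")["img"][:,:,::-1][100:300,120:380]
cv2.imwrite("pics/x4.png",cv2.resize(np.hstack([A,B]),(800,308)))
```

```text
t 16.6667 pos [603.9 -82.4 102.1] tool shift m [-0.0006  0.0005  0.0481] x-axis deg 84.02
```

View pics/x4.png

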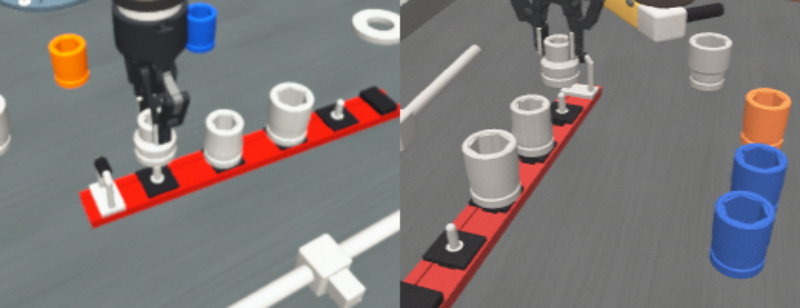

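Socket 22 hangs above the peg beside the handle, left crop (155,150) over peg (157,178). Both 29 and 37 are seated.

>>> carry_out:
  deltas:
    - [0,0,0.008,0,0,0,0.2]
    - [0,0,0.018,0,0,0,0.2]
    - [0,0,0.028,0,0,0,0.2]
    - [0,0,0.036,0,0,0,0.2]
    - [0,0,0.042,0,0,0,0.2]

```text
time_s: 17.18
eef_pos: [602.0, -82.3, 56.5]
tcp_rot: [[0.104, 0.995, -0.002], [0.995, -0.104, 0.0], [0.0, -0.002, -1.0]]
ft_force: [0.2, 1.0, -4.2]
gripper_width: 0.418
gripper_force: 61.9
```

>>> carry_out:
  deltas:
    - [0,0,0.003,0,0,0,0.2]
    - [0,0,0.005,0,0,0,0.2]
    - [0,0,0.006,0,0,0,0.2]
    - [0,0,0.006,0,0,0,0.2]

```text
time_s: 17.52
eef_pos: [601.9, -82.4, 54.9]
tcp_rot: [[0.104, 0.995, 0.0], [0.995, -0.104, -0.0], [-0.0, 0.0, -1.0]]
ft_force: [-13.1, 0.7, 26.7]
gripper_width: 0.419
gripper_force: 64.9
```

>>> carry_out:
  deltas:
    - [0,0,0,0,0,0,0.6]
    - [0,0,0,0,0,0,1]
    - [0,0,0,0,0,0,1]
    - [0,0,0,0,0,0,1]
    - [0,0,0,0,0,0,1]

```text
time_s: 17.93
eef_pos: [602.9, -82.4, 52.0]
tcp_rot: [[0.104, 0.995, -0.0], [0.995, -0.104, 0.0], [0.0, -0.0, -1.0]]
ft_force: [0.1, 0.6, -0.1]
gripper_width: 1.003
gripper_force: 0.0
```

>>> carry_out:
  deltas:
    - [0,0,-0.02,0,0,0,1]
    - [0,0,-0.055,0,0,0,1]
    - [0,0,-0.09,0,0,0,1]
    - [0,0,-0.11,0,0,0,1]
    - [0,0,-0.12,0,0,0,1]

```text
time_s: 18.35
eef_pos: [604.2, -82.6, 175.5]
tcp_rot: [[0.104, 0.995, 0.004], [0.995, -0.104, -0.0], [-0.0, 0.004, -1.0]]
ft_force: [-0.5, 1.3, -0.8]
gripper_width: 1.001
gripper_force: 0.0
```

>>> carry_out:
  deltas:
    - [-0.015,-0.014,0,0,0,0,1]
    - [-0.037,-0.034,0,0,0,0,1]
    - [-0.06,-0.056,0,0,0,0,1]
    - [-0.083,-0.077,0,0,0,0,1]
    - [-0.106,-0.098,0,0,0,0,1]

```text
time_s: 18.77
eef_pos: [492.8, -178.1, 171.1]
tcp_rot: [[0.104, 0.995, -0.002], [0.995, -0.104, 0.001], [0.0, -0.002, -1.0]]
ft_force: [0.2, -0.8, -0.0]
gripper_width: 1.001
gripper_force: 0.0
```

>>> carry_out:
  deltas:
    - [-0.022,-0.02,0,0,0,0,1]
    - [-0.044,-0.041,0,0,0,0,1]
    - [-0.062,-0.058,0,0,0,0,1]
    - [-0.074,-0.069,0,0,0,0,1]
    - [-0.075,-0.07,0,0,0,0,1]

```text
time_s: 19.18
eef_pos: [414.4, -246.1, 171.4]
tcp_rot: [[0.107, 0.994, -0.002], [0.994, -0.107, 0.0], [0.0, -0.002, -1.0]]
ft_force: [0.1, 0.0, 0.0]
gripper_width: 1.002
gripper_force: 0.0
```

>>> carry_out:
  deltas:
    - [0,0,0,0,0,0,1]
    - [0,0,0,0,0,0,1]
    - [0,0,0,0,0,0,1]

```text
time_s: 19.43
eef_pos: [417.5, -244.4, 171.9]
tcp_rot: [[0.104, 0.995, -0.0], [0.995, -0.104, 0.0], [0.0, -0.0, -1.0]]
ft_force: [-0.5, -0.4, 0.2]
gripper_width: 1.0
gripper_force: 0.0
```

Run:
```python
from h import *
to(417.5,-245.5,32)
W=cam("wrist")["img"][:,:,::-1];A=cv2.resize(cam("scene")["img"][:,:,::-1][130:322,150:406],(512,384),interpolation=cv2.INTER_CUBIC)
B=cv2.resize(cam("side")["img"][:,:,::-1][100:292,120:376],(512,384),interpolation=cv2.INTER_CUBIC)
cv2.imwrite("pics/x5.png",np.hstack([W,cv2.resize(np.vstack([A,B]),(256,384))]))
```

```text
t 19.4333 pos [ 417.5 -244.4  171.9] tool shift m [-1.200e-03  1.000e-04  1.399e-01] x-axis deg 84.05
```

View pics/x5.png

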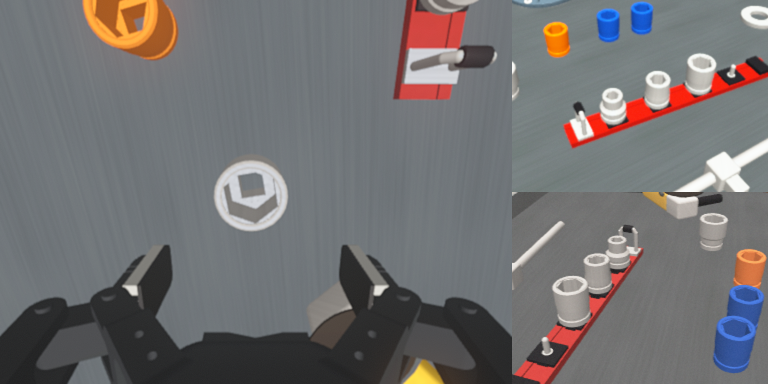

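Socket 45's rim is at wrist (251,195), and the first three sockets are seated on their clips. The grinder disc shows at lower right around (345,325), so I check its clearance first.

Run:
```python
from h import *
r=cam("wrist");A,B=cam("scene"),cam("side")
p=onplane(r,251,195,74);print(p);to(p[0],p[1],32)
print(cross(ray(A,70*.64,412*.64),ray(B,455*.64,149*.64)))
for a in((15,432),(130,395),(68,378)):print(onplane(A,a[0]*.64,a[1]*.64,70))
for q in((345,295),(310,325)): print(q,[onplane(r,*q,z).round(0) for z in(30,80)])
```

```text
[ 415.22824934 -244.59188411   74.        ]
t 19.7333 pos [ 417.2 -244.6  172.2] tool shift m [-0.0003 -0.0019  0.1402] x-axis deg 84.05
(array([ 506.67021511, -426.17211436,   81.79894781]), np.float64(1.3130902597752099))
[ 493.41734545 -482.91523215   70.        ]
[ 503.98846743 -367.38617531   70.        ]
[ 438.9451909  -425.79355303   70.        ]
(345, 295) [array([ 509., -391.,   30.]), array([ 495., -352.,   80.])]
(310, 325) [array([ 467., -429.,   30.]), array([ 460., -384.,   80.])]
```

The grinder stays beyond y = -350, clear of the gripper. Grasping 45.

>>> carry_out:
  deltas:
    - [0,-0.0015,0.025,0,0,0,1]
    - [0,-0.0015,0.06,0,0,0,1]
    - [0,-0.0015,0.095,0,0,0,1]
    - [0,-0.0015,0.126,0,0,0,1]
    - [0,-0.0015,0.14,0,0,0,1]
  force: 70

```text
time_s: 20.15
eef_pos: [413.7, -243.5, 29.0]
tcp_rot: [[0.104, 0.995, -0.003], [0.995, -0.104, 0.002], [0.002, -0.004, -1.0]]
ft_force: [-0.8, 0.1, 1.3]
gripper_width: 1.0
gripper_force: 0.0
```

>>> carry_out:
  deltas:
    - [0,0,0,0,0,0,0.8]
    - [0,0,0,0,0,0,0.5]
    - [0,0,0,0,0,0,0.5]
    - [0,0,0,0,0,0,0.5]
    - [0,0,0,0,0,0,0.5]
  force: 70

```text
time_s: 20.57
eef_pos: [415.8, -245.0, 33.0]
tcp_rot: [[0.104, 0.995, 0.001], [0.995, -0.104, -0.0], [-0.0, 0.001, -1.0]]
ft_force: [0.1, -0.6, -7.2]
gripper_width: 0.749
gripper_force: 78.5
```

>>> carry_out:
  deltas:
    - [0,0,0,0,0,0,0.5]
    - [0,0,0,0,0,0,0.5]
    - [0,0,-0.015,0,0,0,0.5]
    - [0,0,-0.045,0,0,0,0.5]
    - [0,0,-0.08,0,0,0,0.5]

```text
time_s: 20.98
eef_pos: [413.8, -243.9, 111.8]
tcp_rot: [[0.104, 0.995, -0.004], [0.995, -0.104, 0.002], [0.002, -0.004, -1.0]]
ft_force: [0.8, -1.1, -8.3]
gripper_width: 0.75
gripper_force: 81.0
```

>>> carry_out:
  deltas:
    - [0,0,-0.03,0,0,0,0.5]
    - [0,0,-0.06,0,0,0,0.5]
    - [0,0,-0.075,0,0,0,0.5]
    - [0,0,-0.08,0,0,0,0.5]
    - [0,0,-0.08,0,0,0,0.5]

```text
time_s: 21.4
eef_pos: [415.8, -245.0, 193.3]
tcp_rot: [[0.104, 0.995, 0.002], [0.995, -0.104, -0.001], [-0.001, 0.002, -1.0]]
ft_force: [0.3, -0.8, -7.2]
gripper_width: 0.748
gripper_force: 81.3
```

Run:
```python
from h import *
to(634.5,194.5,54)
i=cam("wrist")["img"][:,:,::-1];cv2.imwrite("pics/w8.png",i[150:,100:420])
```

```text
t 21.4 pos [ 415.8 -245.   193.3] tool shift m [0.4601 0.1713 0.1392] x-axis deg 84.01
```

View pics/w8.png

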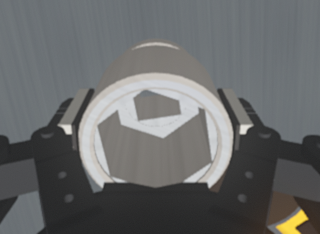

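Socket 45 is gripped upright, with the rim around crop (155,140). Next I carry it to the plain-end peg.

>>> carry_out:
  deltas:
    - [0.015,0.0056,0,0,0,0,0.5]
    - [0.04,0.0149,0,0,0,0,0.5]
    - [0.07,0.026,0,0,0,0,0.5]
    - [0.1,0.0372,0,0,0,0,0.5]
    - [0.13,0.0484,0,0,0,0,0.5]

```text
time_s: 21.87
eef_pos: [476.4, -119.1, 190.3]
tcp_rot: [[0.105, 0.994, -0.003], [0.994, -0.105, 0.001], [0.001, -0.003, -1.0]]
ft_force: [0.5, -0.5, -8.1]
gripper_width: 0.746
gripper_force: 81.2
```

>>> carry_out:
  deltas:
    - [0.03,0.0112,0,0,0,0,0.5]
    - [0.06,0.0223,0,0,0,0,0.5]
    - [0.09,0.0335,0,0,0,0,0.5]
    - [0.12,0.0447,0,0,0,0,0.5]
    - [0.15,0.0558,0,0,0,0,0.5]

```text
time_s: 22.28
eef_pos: [547.6, 24.4, 190.0]
tcp_rot: [[0.104, 0.995, -0.004], [0.995, -0.104, -0.0], [-0.0, -0.004, -1.0]]
ft_force: [1.1, -1.2, -8.4]
gripper_width: 0.754
gripper_force: 81.2
```

>>> carry_out:
  deltas:
    - [0.03,0.0112,0,0,0,0,0.5]
    - [0.06,0.0223,0,0,0,0,0.5]
    - [0.09,0.0335,0,0,0,0,0.5]
    - [0.115,0.0428,0,0,0,0,0.5]
    - [0.135,0.0503,0,0,0,0,0.5]

```text
time_s: 22.7
eef_pos: [612.1, 153.9, 189.4]
tcp_rot: [[0.103, 0.995, -0.004], [0.995, -0.103, -0.0], [-0.001, -0.004, -1.0]]
ft_force: [0.4, -0.9, -8.2]
gripper_width: 0.745
gripper_force: 81.1
```

>>> carry_out:
  deltas:
    - [0.015,0.0056,0,0,0,0,0.5]
    - [0.03,0.0112,0,0,0,0,0.5]
    - [0.04,0.015,0,0,0,0,0.5]
    - [0.045,0.017,0,0,0,0,0.5]
    - [0.045,0.017,0,0,0,0,0.5]

```text
time_s: 23.12
eef_pos: [633.7, 195.4, 190.6]
tcp_rot: [[0.104, 0.995, -0.002], [0.995, -0.104, -0.0], [-0.001, -0.002, -1.0]]
ft_force: [0.8, -0.0, -6.9]
gripper_width: 0.756
gripper_force: 81.1
```

>>> carry_out:
  deltas:
    - [0,0,0.02,0,0,0,0.5]
    - [0,0,0.05,0,0,0,0.5]
    - [0,0,0.075,0,0,0,0.5]
    - [0,0,0.085,0,0,0,0.5]
    - [0,0,0.09,0,0,0,0.5]

```text
time_s: 23.53
eef_pos: [632.4, 193.5, 100.2]
tcp_rot: [[0.105, 0.994, -0.004], [0.994, -0.105, -0.001], [-0.002, -0.004, -1.0]]
ft_force: [-0.4, -0.7, -6.9]
gripper_width: 0.747
gripper_force: 81.0
```

>>> carry_out:
  deltas:
    - [0,0,0,0,0,0,0.5]
    - [0,0,0,0,0,0,0.5]
    - [0,0,0,0,0,0,0.5]
    - [0,0,0,0,0,0,0.5]

```text
time_s: 23.87
eef_pos: [634.8, 195.0, 104.0]
tcp_rot: [[0.104, 0.995, 0.002], [0.995, -0.104, 0.001], [0.001, 0.002, -1.0]]
ft_force: [-0.1, -1.4, -7.3]
gripper_width: 0.749
gripper_force: 81.2
```

Run:
```python
from h import *
to(634.5,194.5,54)
A=cam("scene")["img"][:,:,::-1][100:300,190:450];B=cam("side")["img"][:,:,::-1][150:350,60:320]
cv2.imwrite("pics/x6.png",cv2.resize(np.hstack([A,B]),(800,308)))
```

```text
t 23.8667 pos [634.8 195.  104. ] tool shift m [-0.0006 -0.0004  0.05  ] x-axis deg 84.0
```

View pics/x6.png

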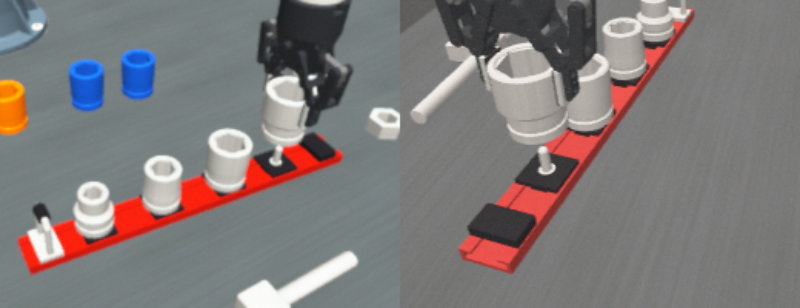

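Socket 45 hangs above the last peg, left crop (283,125) over peg (277,155), and the three others stand in order. Lowering it.

>>> carry_out:
  deltas:
    - [0,0,0.008,0,0,0,0.5]
    - [0,0,0.018,0,0,0,0.5]
    - [0,0,0.028,0,0,0,0.5]
    - [0,0,0.038,0,0,0,0.5]
    - [0,0,0.045,0,0,0,0.5]

```text
time_s: 24.38
eef_pos: [633.0, 194.6, 55.1]
tcp_rot: [[0.104, 0.995, -0.002], [0.995, -0.104, -0.001], [-0.001, -0.002, -1.0]]
ft_force: [-0.8, -0.4, -8.2]
gripper_width: 0.749
gripper_force: 81.3
```

>>> carry_out:
  deltas:
    - [0,0,0.002,0,0,0,0.5]
    - [0,0,0.004,0,0,0,0.5]
    - [0,0,0.005,0,0,0,0.5]
    - [0,0,0.005,0,0,0,0.5]

```text
time_s: 24.72
eef_pos: [634.2, 194.9, 52.7]
tcp_rot: [[0.104, 0.995, 0.001], [0.995, -0.104, 0.0], [0.0, 0.001, -1.0]]
ft_force: [-0.8, -0.5, -7.8]
gripper_width: 0.748
gripper_force: 81.3
```

>>> carry_out:
  deltas:
    - [0,0,0.001,0,0,0,0.5]
    - [0,0,0.001,0,0,0,0.9]
    - [0,0,0.001,0,0,0,1]
    - [0,0,0.001,0,0,0,1]
    - [0,0,0.001,0,0,0,1]

```text
time_s: 25.13
eef_pos: [634.5, 195.0, 52.0]
tcp_rot: [[0.104, 0.995, 0.001], [0.995, -0.104, 0.001], [0.001, 0.001, -1.0]]
ft_force: [0.4, -0.1, 0.1]
gripper_width: 0.999
gripper_force: 0.0
```

>>> carry_out:
  deltas:
    - [0,0,-0.02,0,0,0,1]
    - [0,0,-0.055,0,0,0,1]
    - [0,0,-0.09,0,0,0,1]
    - [0,0,-0.125,0,0,0,1]
    - [0,0,-0.15,0,0,0,1]

```text
time_s: 25.55
eef_pos: [634.6, 195.0, 205.1]
tcp_rot: [[0.104, 0.995, 0.003], [0.995, -0.104, 0.001], [0.001, 0.003, -1.0]]
ft_force: [0.0, 0.6, 0.8]
gripper_width: 0.996
gripper_force: 0.0
```

>>> carry_out:
  deltas:
    - [-0.02,-0.025,0,0,0,0,1]
    - [-0.04,-0.05,0,0,0,0,1]
    - [-0.06,-0.075,0,0,0,0,1]
    - [-0.08,-0.1,0,0,0,0,1]
    - [-0.09,-0.11,0,0,0,0,1]

```text
time_s: 25.97
eef_pos: [512.0, 115.3, 201.9]
tcp_rot: [[0.105, 0.995, -0.001], [0.995, -0.105, -0.0], [-0.0, -0.001, -1.0]]
ft_force: [0.6, 0.4, 0.4]
gripper_width: 0.997
gripper_force: 0.0
```

>>> carry_out:
  deltas:
    - [0,0,0,0,0,0,1]
    - [0,0,0,0,0,0,1]
    - [0,0,0,0,0,0,1]

```text
time_s: 26.22
eef_pos: [516.3, 117.2, 201.7]
tcp_rot: [[0.104, 0.995, 0.002], [0.995, -0.104, 0.001], [0.001, 0.001, -1.0]]
ft_force: [-0.6, 0.3, -0.4]
gripper_width: 1.001
gripper_force: 0.0
```

Run:
```python
from h import *
to(634.5,194.5,54)
A=cam("scene")["img"][:,:,::-1][100:300,190:450];B=cam("side")["img"][:,:,::-1][120:320,60:320]
cv2.imwrite("pics/x7.png",cv2.resize(np.hstack([A,B]),(800,308)))
```

```text
t 26.2167 pos [516.3 117.2 201.7] tool shift m [0.0891 0.1093 0.148 ] x-axis deg 84.01
```

View pics/x7.png

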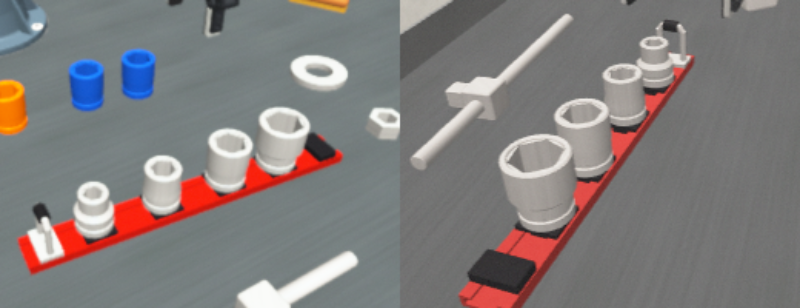

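All four sockets stand upright on their clips in order of size: left crop (95,210), (162,185), (228,160) and (282,140). The arm is clear.

```bash
python3 -c "
from station import *
print(finish_job())"
```

```text
the job is handed in; nothing more can be done
None
```

The job is handed in: the four sockets are on the red rail in order of size, smallest next to the bow handle, and the last pictures show all of them upright on their clips; the judge returned no verdict.

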